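Load the clock movements into the timing tester and start it

TASK

Take every movement sled out of the wooden transit rack and slide each one tongue first under the clear bridge of the timing tester, one to a bay, squarely and fully home against its stop. When all are home, press the recessed red start button right down with the tip of the green stylus and put the stylus back upright in its stand, leaving the other things on the bench where they are.

Things in the scene. Friction and masses are not known exactly. Their poses are not given: they have to be found in the camera images.
- sled0: movement sled (blue plastic), rigid, 0.08 to 0.17 kg, 90 x 36 mm, may be absent; its x points to its front. Front half: coloured plug tongue, x 0 to +45 mm, 20 mm high. Rear half: brass movement, x -45 to 0, 30 mm high; a step at x = 0 between them. Both 36 wide. Origin: underside, mid-width, below the step; z up.
- sled1: movement sled (orange plastic), rigid, 0.08 to 0.17 kg, 90 x 36 mm, may be absent; its x points to its front. Front half: coloured plug tongue, x 0 to +45 mm, 20 mm high. Rear half: brass movement, x -45 to 0, 30 mm high; a step at x = 0 between them. Both 36 wide. Origin: underside, mid-width, below the step; z up.
- sled2: movement sled (green plastic), rigid, 0.08 to 0.17 kg, 90 x 36 mm, may be absent; its x points to its front. Front half: coloured plug tongue, x 0 to +45 mm, 20 mm high. Rear half: brass movement, x -45 to 0, 30 mm high; a step at x = 0 between them. Both 36 wide. Origin: underside, mid-width, below the step; z up.
- rack: fixed wooden rack, 262 mm wide (y), three cells at y = -80, 0, +80 mm opening to its +x. Origin: on the table, below the roof's front edge. Floor 6 mm thick, x -60 to +10 mm; dividers between cells, back wall at x = -54. A stored sled stands on the floor, its x along the rack's, origin at x about 0.
- rack_roof (a point): middle of the front edge of the rack's roof, on its underside, 42 mm above the table; the roof is 5 mm thick and covers rack x -60 to 0: all the brass half of each stored sled (6 mm free above it). Only the tongues stick out, 44 mm apart.
- mat: fixed blue felt mat between rack and tester, 170 (x) x 200 (y) x 2 mm, free space to put things down; origin centre of its underside.
- tester: fixed grey timing tester, 270 mm wide (y), with three bays at y = -80, 0, +80 mm; +x is the way in. Origin: on the table, below the front edge of the clear bridge. Base plate 6 mm thick, x -70 to +110; nothing stands on it in front of the bridge. Stop face of the bays at x = +44. Console behind the bridge (x 60 to 110) 30 mm high.
- bridge_edge (a point): middle of the front edge of the tester's clear bridge, on its underside, 30 mm above the table; the bridge is 6 mm thick, tester x 0 to 60. Under it each bay is a channel 40 mm wide, flared to 52 mm over the first 14 mm. A tongue slides in level along +x until it meets the stop; the brass step is then 1 mm short of this edge.
- bay0 (a point): tester bay at tester y = -80 mm: where the origin of a sled lies when fully home (on the base plate, 6 mm above the table); axes as the tester's.
- bay1 (a point): tester bay at tester y = 0 mm: where the origin of a sled lies when fully home (on the base plate, 6 mm above the table); axes as the tester's.
- bay2 (a point): tester bay at tester y = 80 mm: where the origin of a sled lies when fully home (on the base plate, 6 mm above the table); axes as the tester's.
- button_rim (a point): centre of the mouth of the black collar (28 mm across, opening 16 mm) on the console, 44 mm above the table, at tester (86, 0). The red start button, 12 mm across, lies 8 mm below this rim.
- start_button (a joint): the recessed red spring button, m pressed straight down: 0 out, 0.005 fully down; 1 N to start, 4 N fully down, springs back.
- stylus: green-handled stylus standing upright in its stand, 50 g, 125 mm long, z up its axis; origin at the lower end of the tip. Steel tip 6 mm across, z 0 to 44; collar 26 mm across, z 44 to 50; round handle 16 mm across, z 50 to 125 mm.
- stand: fixed dark wooden block 56 x 56 x 48 mm with one vertical hole 15 mm across, 46 mm deep, in the centre of its top; origin centre of its underside. The stylus hangs in it by its collar (stylus origin 4 mm above the table).
- alarm: bystander: red alarm clock, 80 mm across, 105 mm high, origin centre of its underside
- oil: bystander: small amber oil bottle, 28 mm across, 70 mm high, origin centre of underside
- wheel: bystander: brass clock wheel lying flat, 42 mm across, 10 mm high, origin centre of underside
- loupe: bystander: black eye loupe, 34 mm across, 28 mm high, origin centre of underside
- driver: bystander: screwdriver lying flat, 150 mm long along its x
Mind the look-alikes: they are no part of the job. What is shaped like the sled1 but black, pink or purple is not meant.

How it is judged (in metres and radians):
On the way, in this order (a step that is already met when the one before it is completed fails the run):
1. every sled present is fully home in a bay of the tester (((distance between sled0 and bay0 below 0.007 m and angle between the x axis of sled0 and the x axis of tester, either way round below 0.15 rad) or (distance between sled0 and bay1 below 0.007 m and angle between the x axis of sled0 and the x axis of tester, either way round below 0.15 rad) or (distance between sled0 and bay2 below 0.007 m and angle between the x axis of sled0 and the x axis of tester, either way round below 0.15 rad)) and ((distance between sled1 and bay0 below 0.007 m and angle between the x axis of sled1 and the x axis of tester, either way round below 0.15 rad) or (distance between sled1 and bay1 below 0.007 m and angle between the x axis of sled1 and the x axis of tester, either way round below 0.15 rad) or (distance between sled1 and bay2 below 0.007 m and angle between the x axis of sled1 and the x axis of tester, either way round below 0.15 rad)) and ((distance between sled2 and bay0 below 0.007 m and angle between the x axis of sled2 and the x axis of tester, either way round below 0.15 rad) or (distance between sled2 and bay1 below 0.007 m and angle between the x axis of sled2 and the x axis of tester, either way round below 0.15 rad) or (distance between sled2 and bay2 below 0.007 m and angle between the x axis of sled2 and the x axis of tester, either way round below 0.15 rad))), for 0.2 s.
2. the start button is pressed right down with the stylus (value of joint start_button above 0.004 m and contact force between stylus and tester above 0.5 N), for 0.1 s.
At the end, for the whole second after the job is handed in: Every sled present lies within 7 mm of the home position of a bay and within 0.15 rad of its direction, at rest; the start button is out again (under 2 mm); the stylus hangs upright (within 0.12 rad) in its stand, within 8 mm of the hole's centre, its tip under 10 mm above the table (all of step 1 and horizontal distance between stylus and stand below 0.008 m and angle between stylus's own z axis and vertical below 0.12 rad and height (world z) of stylus below 0.01 m and value of joint start_button below 0.002 m and linear speed of each of stylus, sled0, sled1, sled2 below 0.05 m/s); the robot touches nothing.
It fails at once if the alarm bystander is shifted by more than 40 mm (distance of alarm from where it was at the start of the episode above 0.04 m).
It fails at once if the oil bystander is shifted by more than 40 mm (distance of oil from where it was at the start of the episode above 0.04 m).
It fails at once if the wheel bystander is shifted by more than 40 mm (distance of wheel from where it was at the start of the episode above 0.04 m).
It fails at once if the loupe bystander is shifted by more than 40 mm (distance of loupe from where it was at the start of the episode above 0.04 m).
It fails at once if the driver bystander is shifted by more than 40 mm (distance of driver from where it was at the start of the episode above 0.04 m).
Of sled0, sled1, sled2 only 2 to 3 are there at a start; the rules pass over those that are not, and their reading is None.
At some moment in a run one of sled0, sled1, sled2 may be knocked a few centimetres aside while the robot is not near it.
It also fails if it takes over 210 s, if anything falls off the work surface, if the arm or the gripper's body presses on something with over 40 N, if the wrist force passes 120 N, or if a joint passes its speed limit or range.

ROBOT

A 6-joint arm with a two-finger parallel gripper is mounted at the origin on the work surface. World frame = base frame: x ahead of the robot, y to its left, z up, the work surface at z = 0. Lengths are in m, angles in degrees, forces in N, time in s.
With the tool pointing down it reaches from about 0.3 to 0.75 m from the base axis. Payload 8.5 kg.
Tool frame: the origin (TCP) lies on the centre line of the jaws, within the pads' length; the fingertips stand 19 mm ahead of it and the grasp point (between the pads) is the TCP (env.tcp_to_tips is the z of the fingertips in the tool frame, in m); z points along the fingers, y is the line along which they close (so a half turn about z gives the same grasp; the last joint's range is limited). The gripper opens to 85 mm and grips with 20 to 120 N. Pads are 22 mm wide; open, the fingers measure 114 mm over their backs; the gripper's body (76 mm by 85 mm) begins 54 mm behind the grasp point. The pads swing forward as they close: fully open they stand 13 mm farther back than shut.
Start: joints at [-12.336, 21.807, 74.336, -0, 83.858, -12.336], TCP at [0.55, 0, 0.25] pointing down, gripper open.
Joint ranges: [-178.18, 178.18], [-50.72, 133.34], [12.68, 142.11], [-81.47, 261.47], [9.98, 163.14], [-165.26, 165.26]. Speed limits (degrees/s): [136.94, 136.94, 180, 180, 180, 180].

INTERFACE

Orientations are given as a 3x3 rotation matrix whose columns are the frame's x, y, z axes.
In Python, from rig import env gives the robot as it stands.
- The arm moves only by the tool servo_tool, never from a script. Its argument "steps" is a list of rows, each an object of numbers: "tx", "ty", "tz": the shift along the world's x, y, z in cm; "yaw": the turn about the world's z in degrees; "claw": the finger opening in cm, from 0 to 8.54. In form: [{"tx": .., "ty": .., "tz": .., "yaw": .., "claw": ..}, ...]. A call has 1 to 20 rows; each row shifts and turns the commanded pose from where the row before left it; what a row does not reach is not made up. A row lasts 1/10 s, in which the tool goes at most 50 mm and 8.59 degrees, less where a joint would pass 70% of its speed; a pose out of reach is approached as far as the arm can. A call with a gripper value outside its range is refused whole. The fingers move at their own pace and stop on an object; "newtons" is the grip in N (left out, the last holds). Time passes only in rows, so rows that do not move let the fingers close. It gives the time, the measured TCP pose, the force, the opening and the grip force at its end, in the units of the state.
- env.observe(): the state, without advancing time (a new reading comes with each control period).
- env.get_image(name): name is "scene" or "side" or "wrist"; returns (picture, depth): 480x640x3 uint8, red, green, blue; 480x640 float32, m along the optical axis (not along the pixel's ray), 0 where there is no reading.
- env.camera_model(name): a dict with "fovy" (degrees; the focal length in pixels is half the picture's height over the tangent of half this angle, whatever the lens; pixels are square), "cx", "cy" (the principal point, pixels), "T" (4x4, takes a point from camera to world coordinates). Camera axes: x right, y down, z forward; pixel columns grow to the right and rows downward; lengths in m; the calibration is good to about 2 mm. A picture is of the moment at which its call begins: read the wrist's pose just before it. camera_model takes no time and is no camera call; for the wrist camera it gives the pose at the moment of the call.
- env.close_job(): hands the job in; it is judged then, once.
The state is a dict: "time_s": time; "q": joint angles; "qvel": joint speeds; "joint_efforts": joint torques, N m; "position": TCP position; "tool_rot": TCP orientation; "ft_force": force on the tool from outside, world axes, zero at the start; "wrist_torque": the same for the moment, N m; "grip_width": finger opening in m; "gripper_force": force on a finger pad.
Only numpy, scipy, OpenCV 4.12 (cv2) and the standard library are available. Lean on these libraries where they do the work, as an engineer would, in place of code of your own. Each camera call takes 0.05 s, during which the arm holds its last target. There are 200 camera calls.

## Working session

There is one attempt and no reset: what is moved stays moved. The work goes in short steps, Python scripts to look and compute and a tool call to move; the robot and the scene stay as the last step left them, time stands still between calls to the robot, and variables do not carry over. Pictures are saved under pics/ and viewed, at most 17 in all, crops included, and the job is handed in when it is done.

Besides the shell and the picture viewer there is one more tool, called as name([rows], argument=value, ...), one row to a line, values as JSON. servo_tool: Moves the arm, as the interface text tells. Its arguments: {"type":"object","properties":{"steps":{"type":"array"},"newtons":{"type":"number"}},"required":["steps"]}

```bash
ls; mkdir -p pics; cat > h.py <<'E'
import numpy as np, cv2
from rig import env
def cam(name):
    m=env.camera_model(name); im,d=env.get_image(name)
    return im,d,m
def save(im,f): cv2.imwrite('pics/'+f,cv2.cvtColor(im,cv2.COLOR_RGB2BGR))
def ray(m,u,v,shape=(480,640)):
    f=shape[0]/2/np.tan(np.radians(m['fovy'])/2)
    d=np.array([(u-m['cx'])/f,(v-m['cy'])/f,1.]); T=np.array(m['T'])
    return T[:3,3],T[:3,:3]@d
def onplane(m,u,v,z):
    o,d=ray(m,u,v); return o+d*(z-o[2])/d[2]
def cloud(m,d):
    f=240/np.tan(np.radians(m['fovy'])/2)
    v,u=np.mgrid[:480,:640]; P=np.stack([(u-m['cx'])/f*d,(v-m['cy'])/f*d,d],-1)
    T=np.array(m['T']); return P@T[:3,:3].T+T[:3,3]
def st():
    s=env.observe(); print(round(s['time_s'],2),np.round(s['position'],4),'yaw',np.round(np.degrees(np.arctan2(s['tool_rot'][1][0],s['tool_rot'][0][0])),1),'F',np.round(s['ft_force'],1),'w',round(s['grip_width'],4),'gf',np.round(s['gripper_force'],1)); return s
E
python3 - <<'E'
from h import *
for n in ('scene','side','wrist'):
    im,d,m=cam(n); save(im,n+'0.png'); np.savez('pics/'+n+'0',im=im,d=d,**{k:np.array(v) for k,v in m.items()})
    print(n,m['fovy'],m['cx'],m['cy'],np.round(m['T'],3).tolist(),m.keys())
s=st(); print(s['tool_rot'],env.tcp_to_tips)
E
```

```text
pics
scene 52.81010658347437 323.11569331137986 247.7440564505528 [[0.375, 0.648, -0.663, 1.125], [0.927, -0.273, 0.257, -0.203], [-0.014, -0.711, -0.703, 0.697], [0.0, 0.0, 0.0, 1.0]] dict_keys(['fovy', 'cx', 'cy', 'T'])
side 45.608882883218214 323.11460098630505 239.88270463623152 [[-0.968, -0.16, 0.193, 0.326], [-0.251, 0.598, -0.761, 0.838], [0.007, -0.785, -0.619, 0.762], [0.0, 0.0, 0.0, 1.0]] dict_keys(['fovy', 'cx', 'cy', 'T'])
wrist 68.07422426221524 322.1877506899452 237.82378149582004 [[1.0, -0.002, -0.0, 0.549], [-0.002, -0.955, -0.295, 0.075], [0.0, 0.295, -0.955, 0.373], [0.0, 0.0, 0.0, 1.0]] dict_keys(['fovy', 'cx', 'cy', 'T'])
0.15 [0.5498 0.     0.2499] yaw 90.0 F [ 0.1 -0.5 -0.2] w 0.085 gf 0.0
[[ 2.17395122e-05  9.99999437e-01 -1.06077103e-03]
 [ 9.99999976e-01 -2.15089908e-05  2.17325839e-04]
 [ 2.17302900e-04 -1.06077573e-03 -9.99999414e-01]] 0.019
```

View pics/scene0.png

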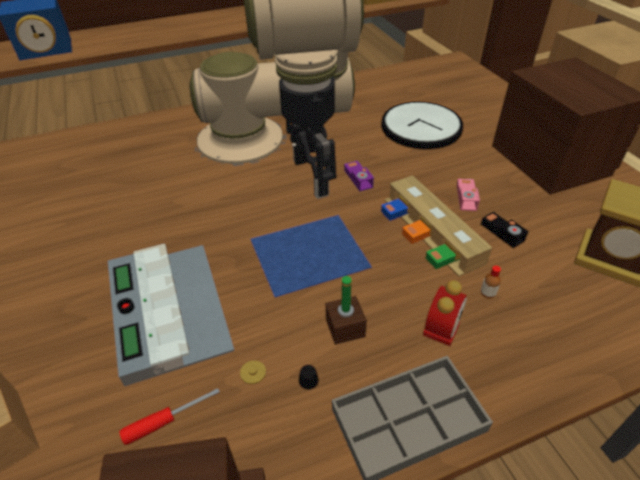

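View pics/side0.png

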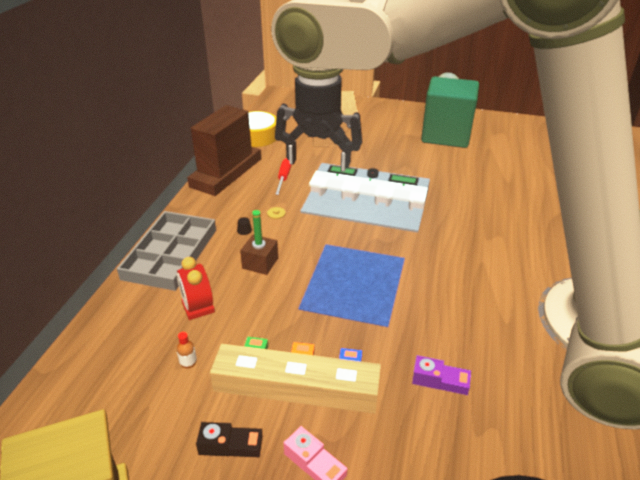

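View pics/wrist0.png

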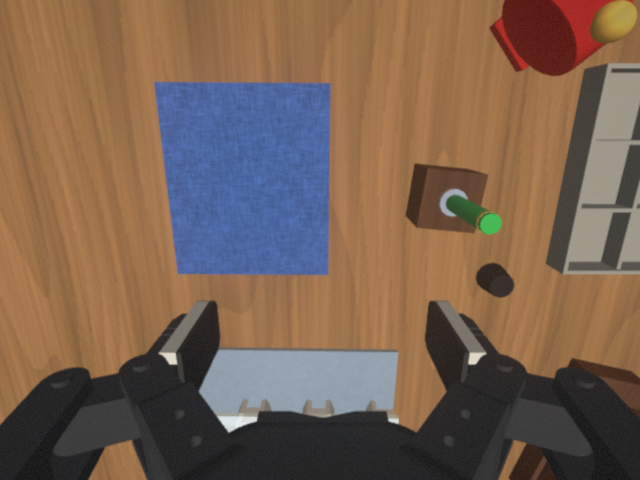

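Look-alikes: orange sled in the rack at scene (416,231) is genuine. The purple (359,176), pink (468,193) and black (504,229) sleds lie outside the rack and are not meant. Sleds wanted are blue (394,209), orange (416,231) and green (441,256), all in the rack.

```bash
python3 - <<'E'
from h import *
L=np.load('pics/scene0.npz'); m={k:L[k] for k in('fovy','cx','cy','T')}
for n,u,v,z in [('blue',394,209,.026),('or',416,231,.026),('gr',441,256,.026),('roofA',409,178,.047),('roofB',489,244,.047),('roofC',391,186,.047),('plate1',110,257,.006),('plate2',205,247,.006),('plate3',231,350,.006),('plate4',120,378,.006),('styl',346,280,.129),('stand',346,312,.048),('alarm',445,315,.05),('wheel',253,372,.01),('loupe',308,375,.02),('oil',491,285,.03),('purple',359,176,.02),('drv',150,425,0.01),('drvtip',218,391,.003)]:
    print(n,np.round(onplane(m,u,v,z),3), 'depth pt',np.round(cloud(m,L['d'])[v,u],3))
E
```

```text
blue [0.443 0.226 0.026] depth pt [0.442 0.227 0.025]
or [0.522 0.235 0.026] depth pt [0.522 0.234 0.027]
gr [0.603 0.243 0.026] depth pt [0.604 0.242 0.028]
roofA [0.382 0.294 0.047] depth pt [0.385 0.292 0.049]
roofB [0.627 0.331 0.047] depth pt [0.592 0.369 0.001]
roofC [0.393 0.243 0.047] depth pt [0.384 0.248 0.04 ]
plate1 [ 0.333 -0.356  0.006] depth pt [ 0.327 -0.357  0.001]
plate2 [ 0.379 -0.173  0.006] depth pt [ 0.37  -0.172 -0.002]
plate3 [ 0.641 -0.185  0.006] depth pt [ 0.641 -0.185  0.006]
plate4 [ 0.624 -0.363  0.006] depth pt [ 0.637 -0.359  0.025]
styl [0.671 0.011 0.129] depth pt [0.67  0.011 0.129]
stand [0.671 0.012 0.048] depth pt [0.676 0.01  0.055]
alarm [0.742 0.16  0.05 ] depth pt [0.759 0.144 0.079]
wheel [ 0.698 -0.162  0.01 ] depth pt [ 0.697 -0.162  0.009]
loupe [ 0.742 -0.084  0.02 ] depth pt [ 0.746 -0.086  0.027]
oil [0.704 0.285 0.03 ] depth pt [0.709 0.278 0.039]
purple [0.299 0.211 0.02 ] depth pt [0.314 0.204 0.032]
drv [ 0.725 -0.329  0.01 ] depth pt [ 0.733 -0.326  0.024]
drvtip [ 0.705 -0.223  0.003] depth pt [ 0.713 -0.222  0.016]
```

servo_tool([
  {"ty": 4, "tz": 1, "tx": -2, "claw": 6},
  {"ty": 4, "tz": 1, "tx": -2},
  {"ty": 4, "tz": 1},
  {"ty": 4, "tz": 1},
  {"tx": 0},
  {"tx": 0},
])

```text
invalid input at $.steps[0]: expected keys tx, ty, tz, yaw, claw
```

servo_tool([
  {"tx": -1, "ty": 4, "tz": 1, "yaw": 0, "claw": 5.5},
  {"tx": -1, "ty": 4, "tz": 1, "yaw": 0, "claw": 5.5},
  {"tx": -1, "ty": 4, "tz": 0, "yaw": 0, "claw": 5.5},
  {"tx": 0, "ty": 4, "tz": 0, "yaw": 0, "claw": 5.5},
  {"tx": 0, "ty": 2, "tz": 0, "yaw": 0, "claw": 5.5},
  {"tx": 0, "ty": 0, "tz": 0, "yaw": 0, "claw": 5.5},
  {"tx": 0, "ty": 0, "tz": 0, "yaw": 0, "claw": 5.5},
])

```text
time_s: 0.85
position: [0.5199, 0.1799, 0.27]
tool_rot: [[-0.001, 1.0, -0.001], [1.0, 0.001, -0.0], [-0.0, -0.001, -1.0]]
ft_force: [-0.4, -0.4, 0.0]
grip_width: 0.0549
gripper_force: 0.0
```

```bash
cat >> h.py <<'E'
HSV={'blue':((105,120,60),(125,255,255)),'orange':((6,190,150),(16,255,255)),'green':((55,120,50),(75,255,255))}
def mask(im,c):
    return cv2.inRange(cv2.cvtColor(im,cv2.COLOR_RGB2HSV),*map(np.array,HSV[c]))
def tongue(im,d,m,c,box,ztop=.026,zr=(.015,.035)):
    """top-face quad of tongue: colour mask + height; box=(x0,x1,y0,y1) world"""
    P=cloud(m,d); k=(mask(im,c)>0)&(P[...,2]>zr[0])&(P[...,2]<zr[1])&(P[...,0]>box[0])&(P[...,0]<box[1])&(P[...,1]>box[2])&(P[...,1]<box[3])
    k=cv2.morphologyEx(k.astype(np.uint8),cv2.MORPH_CLOSE,np.ones((5,5)))
    cs,_=cv2.findContours(k,cv2.RETR_EXTERNAL,cv2.CHAIN_APPROX_NONE)
    if not cs: return None
    b=max(cs,key=cv2.contourArea)[:,0]
    W=np.array([onplane(m,u,v,ztop)[:2] for u,v in b],np.float32)
    return cv2.minAreaRect(W*1000)
E
python3 - <<'E'
from h import *
st(); im,d,m=cam('wrist'); save(im,'w1.png'); np.savez('pics/w1',im=im,d=d,**{k:np.array(v) for k,v in m.items()})
for c in HSV: print(c,tongue(im,d,m,c,(.38,.68,.19,.3)))
E
```

```text
0.85 [0.5199 0.1799 0.27  ] yaw 90.0 F [-0.4 -0.4  0. ] w 0.0549 gf 0.0
blue ((434.14794921875, 227.82327270507812), (35.56131362915039, 40.45130920410156), 6.172535419464111)
orange ((522.7415771484375, 224.11734008789062), (20.431867599487305, 15.988926887512207), 7.851085662841797)
green ((593.7468872070312, 243.20022583007812), (35.43189239501953, 39.64792251586914), 4.848471641540527)
```

View pics/w1.png

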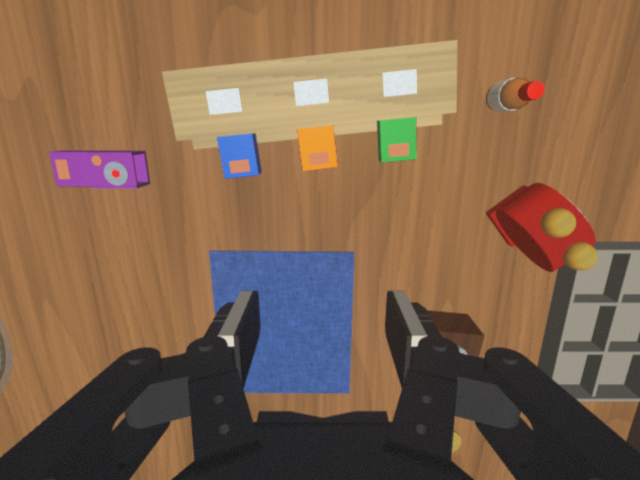

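The wrist picture shows the tongues at blue (238,156), orange (317,148) and green (398,139). They are intact and in the rack, turned about 5.5°. The purple look-alike is at (115,170). Next I'll measure the tester.

servo_tool([
  {"tx": -0.5, "ty": -4.5, "tz": 0, "yaw": 0, "claw": 5.5},
  {"tx": -0.5, "ty": -4.5, "tz": 0, "yaw": 0, "claw": 5.5},
  {"tx": -0.5, "ty": -4.5, "tz": 0, "yaw": 0, "claw": 5.5},
  {"tx": -0.5, "ty": -4.5, "tz": 0, "yaw": 0, "claw": 5.5},
  {"tx": -0.5, "ty": -4.5, "tz": 0, "yaw": 0, "claw": 5.5},
  {"tx": -0.5, "ty": -4.5, "tz": 0, "yaw": 0, "claw": 5.5},
  {"tx": 0, "ty": -4.5, "tz": 0, "yaw": 0, "claw": 5.5},
  {"tx": 0, "ty": -4.5, "tz": 0, "yaw": 0, "claw": 5.5},
  {"tx": 0, "ty": -4.5, "tz": 0, "yaw": 0, "claw": 5.5},
  {"tx": 0, "ty": -4.5, "tz": 0, "yaw": 0, "claw": 5.5},
  {"tx": 0, "ty": 0, "tz": 0, "yaw": 0, "claw": 5.5},
  {"tx": 0, "ty": 0, "tz": 0, "yaw": 0, "claw": 5.5},
])

```text
time_s: 2.1
position: [0.4891, -0.2715, 0.2699]
tool_rot: [[0.003, 1.0, -0.001], [1.0, -0.003, 0.001], [0.001, -0.001, -1.0]]
ft_force: [-0.1, 0.2, 0.6]
grip_width: 0.0556
gripper_force: 0.0
```

```bash
python3 - <<'E'
from h import *
st(); im,d,m=cam('wrist'); save(im,'w2.png'); np.savez('pics/w2',im=im,d=d,**{k:np.array(v) for k,v in m.items()})
L=np.load('pics/w1.npz'); h=cv2.cvtColor(L['im'],cv2.COLOR_RGB2HSV); print(h[135,318],h[150,310])
E
```

```text
2.1 [ 0.4891 -0.2715  0.2699] yaw 89.8 F [-0.1  0.2  0.6] w 0.0556 gf 0.0
[ 17 198 236] [ 17 199 236]
```

View pics/w2.png

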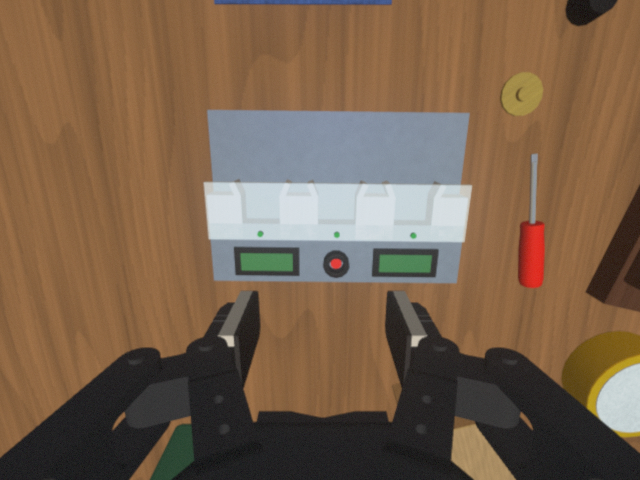

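```bash
sed -i "s/'orange':((6,190,150),(16,255,255))/'orange':((6,170,150),(20,255,255))/" h.py; python3 - <<'E'
from h import *
def ld(n):
    L=np.load(n); return L['im'],L['d'],{k:L[k] for k in('fovy','cx','cy','T')}
im,d,m=ld('pics/w2.npz'); g=cv2.GaussianBlur(im,(3,3),0).astype(float)
def hedge(ch,cols,r0,r1):
    pts=[]
    for c in cols:
        s=g[r0:r1,c,ch]; gr=np.abs(np.gradient(s)); i=gr.argmax()
        sl=slice(max(i-2,0),i+3); pts.append((c,r0+(np.arange(r1-r0)[sl]*gr[sl]).sum()/gr[sl].sum()))
    return np.array(pts)
def fit(p,z,ax=0):
    W=np.array([onplane(m,u,v,z)[:2] for u,v in p]); l=cv2.fitLine(W.astype(np.float32),cv2.DIST_HUBER,0,1e-4,1e-4).ravel()
    if l[ax]<0:l[:2]*=-1
    return l,np.degrees(np.arctan2(l[1],l[0]))
e1=fit(hedge(2,range(220,460,4),100,125),.006); e2=fit(hedge(0,range(248,276,2),174,194),.036);
cols=[c for c in range(212,465,4)]; e3=fit(hedge(0,cols,174,194),.036)
e4=fit(hedge(0,range(225,455,4),275,292),.0)
print('plate front',e1,'bridge',e2,e3)
# side edges of plate
gT=g.transpose(1,0,2)
def vedge(ch,rows,c0,c1):
    pts=[]
    for r in rows:
        s=g[r,c0:c1,ch]; gr=np.abs(np.gradient(s)); i=gr.argmax(); sl=slice(max(i-2,0),i+3)
        pts.append((c0+(np.arange(c1-c0)[sl]*gr[sl]).sum()/gr[sl].sum(),r))
    return np.array(pts)
for nm,p in (('L',vedge(2,range(118,172,3),200,222)),('R',vedge(2,range(118,172,3),455,480))): print(nm,fit(p,.006,1))
k=((g[...,0]>150)&(g[...,1]<80)&(g[...,2]<80)).astype(np.uint8); k[:, :320]=0;k[:,350:]=0
mm=cv2.moments(k,True); u,v=mm['m10']/mm['m00'],mm['m01']/mm['m00']; print('btn',u,v,onplane(m,u,v,.036))
kk=(g.max(2)<50).astype(np.uint8); kk[:,:322]=0;kk[:,351:]=0;kk[:248]=0;kk[280:]=0
c=max(cv2.findContours(kk,0,1)[0],key=cv2.contourArea);(cc,r)=cv2.minEnclosingCircle(c);print('collar',cc,r,onplane(m,*cc,.044))
P=cloud(m,d)
for u,v in((300,135),(336,264),(267,262),(460,200),(258,230)):print(u,v,np.round(P[v,u],4))
im,d,m=ld('pics/w1.npz')
for c in HSV: print(c,tongue(im,d,m,c,(.38,.68,.19,.3)))
E
```

```text
plate front (array([ 0.99986494, -0.01643541,  0.50476587, -0.17971857], dtype=float32), np.float32(-0.94172186)) bridge (array([ 0.99986297, -0.0165526 ,  0.4269869 , -0.2481642 ], dtype=float32), np.float32(-0.94843715)) (array([ 0.99985725, -0.0168962 ,  0.5040311 , -0.24953765], dtype=float32), np.float32(-0.96812683))
L (array([ 0.0151883 ,  0.99988467,  0.36939594, -0.20988518], dtype=float32), np.float32(89.12974))
R (array([ 0.01735691,  0.9998494 ,  0.63919634, -0.21221837], dtype=float32), np.float32(89.00547))
btn 335.62820512820514 263.14102564102564 [ 0.50209998 -0.33532997  0.036     ]Traceback (most recent call last):
  File "<stdin>", line 31, in <module>
ValueError: max() iterable argument is empty
```

servo_tool([
  {"tx": -0.5, "ty": 4.5, "tz": -1, "yaw": 0.5, "claw": 5.5},
  {"tx": -0.5, "ty": 4.5, "tz": -1, "yaw": 0.5, "claw": 5.5},
  {"tx": -0.5, "ty": 4.5, "tz": -1, "yaw": 0.5, "claw": 5.5},
  {"tx": -0.5, "ty": 4.5, "tz": -1, "yaw": 0.5, "claw": 5.5},
  {"tx": -0.5, "ty": 4.5, "tz": -1, "yaw": 0.5, "claw": 5.5},
  {"tx": -0.5, "ty": 4.5, "tz": -1, "yaw": 0.5, "claw": 5.5},
  {"tx": -0.5, "ty": 4.5, "tz": -1, "yaw": 0.5, "claw": 5.5},
  {"tx": -0.5, "ty": 4.5, "tz": -1, "yaw": 0.5, "claw": 5.5},
  {"tx": -0.5, "ty": 4.5, "tz": -1, "yaw": 0.5, "claw": 5.5},
  {"tx": -0.5, "ty": 4.5, "tz": -1, "yaw": 0.5, "claw": 5.5},
  {"tx": -0.6, "ty": 4.3, "tz": -1, "yaw": 0.5, "claw": 5.5},
  {"tx": 0, "ty": 0.5, "tz": -1, "yaw": 0, "claw": 5.5},
  {"tx": 0, "ty": 0, "tz": -3, "yaw": 0, "claw": 5.5},
  {"tx": 0, "ty": 0, "tz": 0, "yaw": 0, "claw": 5.5},
  {"tx": 0, "ty": 0, "tz": 0, "yaw": 0, "claw": 5.5},
])

```text
time_s: 3.65
position: [0.4338, 0.2278, 0.1209]
tool_rot: [[-0.096, 0.995, -0.0], [0.995, 0.096, -0.0], [-0.0, -0.0, -1.0]]
ft_force: [-0.2, -0.0, 0.1]
grip_width: 0.0552
gripper_force: 0.0
```

```bash
python3 - <<'E'
from h import *
s=st(); print(np.degrees(s['q']) if max(np.abs(s['q']))<4 else s['q'])
L=np.load('pics/w1.npz'); print(tongue(L['im'],L['d'],{k:L[k] for k in('fovy','cx','cy','T')},'orange',(.38,.68,.19,.3)))
E
```

```text
3.65 [0.4338 0.2278 0.1209] yaw 95.5 F [-0.2 -0.   0.1] w 0.0552 gf 0.0
[ 1.38349701e+01  2.41329737e+01  9.50229075e+01 -3.06113322e-03
  6.08690980e+01  8.33545581e+00]
((514.1699829101562, 235.4916229248047), (35.66014862060547, 40.595619201660156), 6.857571125030518)
```

servo_tool([
  {"tx": 0, "ty": 0, "tz": -3.5, "yaw": 0, "claw": 5.5},
  {"tx": 0, "ty": 0, "tz": -3.5, "yaw": 0, "claw": 5.5},
  {"tx": 0, "ty": 0, "tz": -1.5, "yaw": 0, "claw": 5.5},
  {"tx": 0, "ty": 0, "tz": -0.8, "yaw": 0, "claw": 5.5},
  {"tx": 0, "ty": 0, "tz": 0, "yaw": 0, "claw": 5.5},
  {"tx": 0, "ty": 0, "tz": 0, "yaw": 0, "claw": 3},
  {"tx": 0, "ty": 0, "tz": 0, "yaw": 0, "claw": 3},
  {"tx": 0, "ty": 0, "tz": 0, "yaw": 0, "claw": 3},
  {"tx": 0, "ty": 0, "tz": 0, "yaw": 0, "claw": 3},
], newtons=40)

```text
time_s: 4.55
position: [0.4347, 0.2281, 0.0288]
tool_rot: [[-0.096, 0.995, 0.003], [0.995, 0.096, 0.001], [0.0, 0.003, -1.0]]
ft_force: [-0.7, -1.9, 5.0]
grip_width: 0.0353
gripper_force: 40.6
```

servo_tool([
  {"tx": 0, "ty": 0, "tz": 0.3, "yaw": 0, "claw": 3},
  {"tx": 0.1, "ty": -1, "tz": 0, "yaw": 0, "claw": 3},
  {"tx": 0.2, "ty": -2, "tz": 0, "yaw": 0, "claw": 3},
  {"tx": 0.2, "ty": -2, "tz": 0, "yaw": 0, "claw": 3},
  {"tx": 0.2, "ty": -2, "tz": 0, "yaw": 0, "claw": 3},
  {"tx": 0, "ty": 0, "tz": 1, "yaw": 0, "claw": 3},
  {"tx": 0, "ty": 0, "tz": 3, "yaw": 0, "claw": 3},
  {"tx": 0, "ty": 0, "tz": 3, "yaw": 0, "claw": 3},
  {"tx": 0, "ty": 0, "tz": 0, "yaw": 0, "claw": 3},
])

```text
time_s: 5.45
position: [0.4425, 0.1583, 0.104]
tool_rot: [[-0.096, 0.995, 0.007], [0.995, 0.096, 0.001], [0.0, 0.007, -1.0]]
ft_force: [-0.2, -0.9, -1.7]
grip_width: 0.035
gripper_force: 40.4
```

```bash
python3 - <<'E'
from h import *
st(); im,d,m=cam('side'); save(im,'s1.png')
E
```

```text
5.45 [0.4425 0.1583 0.104 ] yaw 95.5 F [-0.2 -0.9 -1.7] w 0.035 gf 40.4
```

View pics/s1.png

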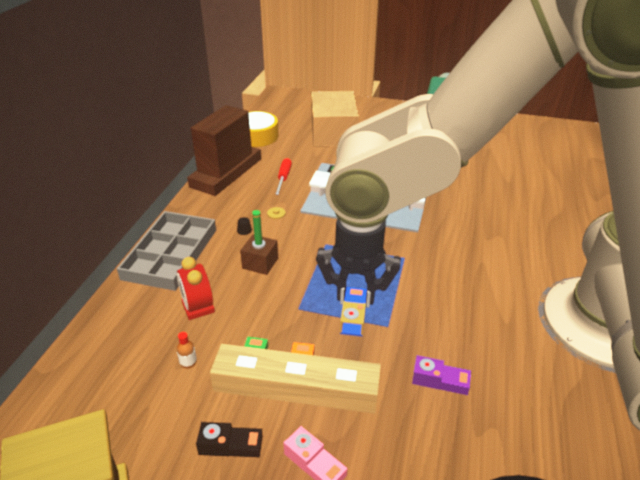

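Blue sled is held by its tongue at (355,300), square in the jaws, with the brass trailing toward the rack.

servo_tool([
  {"tx": -0.2, "ty": -3.5, "tz": 0, "yaw": -0.6, "claw": 3},
  {"tx": -0.2, "ty": -4.5, "tz": 0, "yaw": -0.8, "claw": 3},
  {"tx": -0.2, "ty": -4.5, "tz": 0, "yaw": -0.8, "claw": 3},
  {"tx": -0.2, "ty": -4.5, "tz": 0, "yaw": -0.8, "claw": 3},
  {"tx": -0.2, "ty": -4.5, "tz": 0, "yaw": -0.8, "claw": 3},
  {"tx": -0.2, "ty": -4.5, "tz": 0, "yaw": -0.8, "claw": 3},
  {"tx": -0.2, "ty": -4.5, "tz": 0, "yaw": -0.8, "claw": 3},
  {"tx": -0.2, "ty": -4.5, "tz": 0, "yaw": -0.5, "claw": 3},
  {"tx": -0.2, "ty": -2, "tz": -1, "yaw": -0.5, "claw": 3},
  {"tx": 0, "ty": -1, "tz": -2, "yaw": 0, "claw": 3},
  {"tx": 0, "ty": 0, "tz": -2, "yaw": 0, "claw": 3},
  {"tx": 0, "ty": 0, "tz": -1.5, "yaw": 0, "claw": 3},
  {"tx": 0, "ty": 0, "tz": 0, "yaw": 0, "claw": 3},
  {"tx": 0, "ty": 0, "tz": 0, "yaw": 0, "claw": 3},
])

```text
time_s: 6.9
position: [0.4229, -0.2217, 0.0352]
tool_rot: [[0.016, 1.0, -0.001], [1.0, -0.016, 0.001], [0.001, -0.001, -1.0]]
ft_force: [-0.3, 0.1, -0.4]
grip_width: 0.0355
gripper_force: 40.4
```

servo_tool([
  {"tx": 0.1, "ty": 0, "tz": -0.4, "yaw": 0, "claw": 3},
  {"tx": 0, "ty": 0, "tz": -0.2, "yaw": 0, "claw": 3},
  {"tx": 0, "ty": 0, "tz": 0, "yaw": 0, "claw": 3},
  {"tx": 0, "ty": 0, "tz": 0, "yaw": 0, "claw": 3},
])

```text
time_s: 7.3
position: [0.4241, -0.222, 0.0295]
tool_rot: [[0.016, 1.0, 0.0], [1.0, -0.016, -0.0], [-0.0, 0.0, -1.0]]
ft_force: [0.7, -0.3, -0.8]
grip_width: 0.0348
gripper_force: 40.4
```

servo_tool([
  {"tx": 0, "ty": 0, "tz": -0.05, "yaw": 0, "claw": 5},
  {"tx": 0, "ty": 0, "tz": 0, "yaw": 0, "claw": 5},
  {"tx": 0, "ty": 0, "tz": 0.2, "yaw": 0, "claw": 5},
  {"tx": 0, "ty": 1.5, "tz": 0.2, "yaw": 0, "claw": 5},
  {"tx": 0.1, "ty": 2.2, "tz": 0, "yaw": 0, "claw": 5},
  {"tx": 0, "ty": 1, "tz": 0, "yaw": 0, "claw": 5},
  {"tx": 0, "ty": 0, "tz": 0, "yaw": 0, "claw": 3},
  {"tx": 0, "ty": 0, "tz": 0, "yaw": 0, "claw": 3},
  {"tx": 0, "ty": 0, "tz": 0, "yaw": 0, "claw": 3},
  {"tx": 0, "ty": 0, "tz": 0, "yaw": 0, "claw": 3},
], newtons=30)

```text
time_s: 8.3
position: [0.4251, -0.1753, 0.0331]
tool_rot: [[0.016, 1.0, 0.0], [1.0, -0.016, 0.0], [0.0, 0.0, -1.0]]
ft_force: [-0.1, 3.6, 5.4]
grip_width: 0.0355
gripper_force: 30.6
```

```bash
python3 - <<'E'
from h import *
st(); im,d,m=cam('wrist'); save(im,'w3.png')
E
```

```text
8.3 [ 0.4251 -0.1753  0.0331] yaw 89.1 F [-0.1  3.6  5.4] w 0.0355 gf 30.6
```

View pics/w3.png

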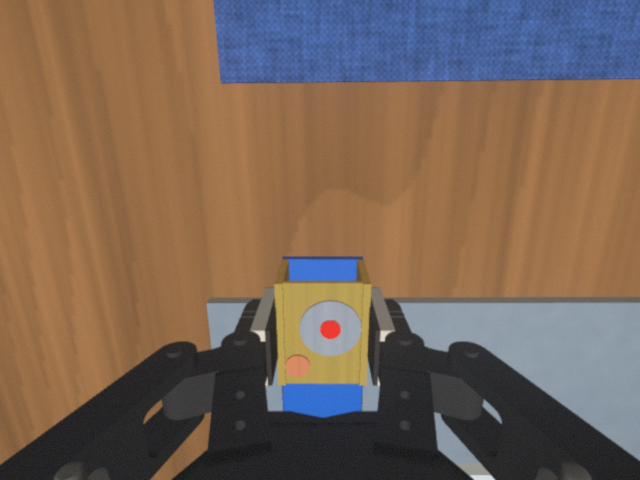

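servo_tool([
  {"tx": 0, "ty": -1, "tz": 0, "yaw": 0, "claw": 3},
  {"tx": -0.05, "ty": -1.5, "tz": 0, "yaw": 0, "claw": 3},
  {"tx": -0.05, "ty": -1.5, "tz": 0, "yaw": 0, "claw": 3},
  {"tx": 0, "ty": -0.6, "tz": 0, "yaw": 0, "claw": 3},
  {"tx": 0, "ty": 0, "tz": 0, "yaw": 0, "claw": 3},
])

```text
time_s: 8.85
position: [0.4242, -0.2226, 0.0331]
tool_rot: [[0.017, 1.0, 0.001], [1.0, -0.017, -0.001], [-0.001, 0.001, -1.0]]
ft_force: [-1.9, -2.3, 3.6]
grip_width: 0.0356
gripper_force: 30.3
```

servo_tool([
  {"tx": 0, "ty": -0.3, "tz": 0, "yaw": 0, "claw": 3},
  {"tx": 0, "ty": -0.2, "tz": 0, "yaw": 0, "claw": 3},
  {"tx": 0, "ty": -0.1, "tz": 0, "yaw": 0, "claw": 3},
  {"tx": 0, "ty": 0, "tz": 0, "yaw": 0, "claw": 3},
])

```text
time_s: 9.25
position: [0.4237, -0.2232, 0.033]
tool_rot: [[0.017, 1.0, -0.001], [1.0, -0.017, 0.007], [0.007, -0.001, -1.0]]
ft_force: [7.3, 26.0, 15.5]
grip_width: 0.0356
gripper_force: 31.7
```

servo_tool([
  {"tx": 0, "ty": 0.5, "tz": 0, "yaw": 0, "claw": 3},
  {"tx": 0, "ty": 0, "tz": 0, "yaw": 0, "claw": 5},
  {"tx": 0, "ty": 0, "tz": 0, "yaw": 0, "claw": 5},
  {"tx": 0, "ty": 0, "tz": 3, "yaw": 0, "claw": 5},
  {"tx": 0, "ty": -0.5, "tz": 4.5, "yaw": 0, "claw": 5},
  {"tx": 0, "ty": -1, "tz": 4.5, "yaw": 0, "claw": 5},
  {"tx": 0.5, "ty": -1, "tz": 4.5, "yaw": 0, "claw": 5},
  {"tx": 0, "ty": 0, "tz": 0, "yaw": 0, "claw": 5},
  {"tx": 0, "ty": 0, "tz": 0, "yaw": 0, "claw": 5},
])

```text
time_s: 10.15
position: [0.4289, -0.2476, 0.198]
tool_rot: [[0.017, 1.0, 0.001], [1.0, -0.017, -0.001], [-0.001, 0.001, -1.0]]
ft_force: [-1.1, -0.0, -0.5]
grip_width: 0.0502
gripper_force: 0.0
```

```bash
python3 - <<'E'
from h import *
st(); im,d,m=cam('wrist'); save(im,'w4.png'); np.savez('pics/w4',im=im,d=d,**{k:np.array(v) for k,v in m.items()})
for s in ('scene','side'):
    a,b,c=cam(s); save(a,s+'4.png'); np.savez('pics/'+s+'4',im=a,d=b,**{k:np.array(v) for k,v in c.items()})
E
```

```text
10.15 [ 0.4289 -0.2476  0.198 ] yaw 89.1 F [-1.1 -0.  -0.5] w 0.0502 gf 0.0
```

View pics/w4.png

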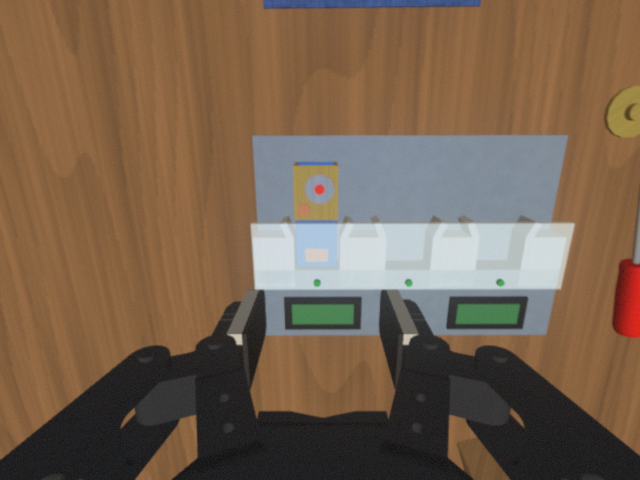

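Blue sled sits in the left bay, brass (294–339, 165–220), with its step 3 px (~2 mm) before the bridge edge, square and home. Next is orange.

servo_tool([
  {"tx": 0.7, "ty": 4.5, "tz": 0, "yaw": 0.6, "claw": 5.5},
  {"tx": 0.8, "ty": 4.5, "tz": 0, "yaw": 0.6, "claw": 5.5},
  {"tx": 0.8, "ty": 4.5, "tz": 0, "yaw": 0.6, "claw": 5.5},
  {"tx": 0.8, "ty": 4.5, "tz": 0, "yaw": 0.6, "claw": 5.5},
  {"tx": 0.8, "ty": 4.5, "tz": -0.8, "yaw": 0.6, "claw": 5.5},
  {"tx": 0.8, "ty": 4.5, "tz": -1, "yaw": 0.6, "claw": 5.5},
  {"tx": 0.8, "ty": 4.5, "tz": -1, "yaw": 0.6, "claw": 5.5},
  {"tx": 0.8, "ty": 4.5, "tz": -1, "yaw": 0.6, "claw": 5.5},
  {"tx": 0.8, "ty": 4.5, "tz": -1, "yaw": 0.6, "claw": 5.5},
  {"tx": 0.8, "ty": 4.5, "tz": -1, "yaw": 0.6, "claw": 5.5},
  {"tx": 0.6, "ty": 3.3, "tz": -2, "yaw": 0.5, "claw": 5.5},
  {"tx": 0, "ty": 0, "tz": 0, "yaw": 0, "claw": 5.5},
  {"tx": 0, "ty": 0, "tz": 0, "yaw": 0, "claw": 5.5},
])

```text
time_s: 11.6
position: [0.5132, 0.2362, 0.1184]
tool_rot: [[-0.099, 0.995, -0.003], [0.995, 0.099, -0.001], [-0.001, -0.003, -1.0]]
ft_force: [0.2, -0.4, 0.0]
grip_width: 0.0552
gripper_force: 0.0
```

```bash
python3 - <<'E'
from h import *
st()
L=np.load('pics/w4.npz'); m={k:L[k] for k in('fovy','cx','cy','T')}
for u,v in((294,165),(338,165),(339,220),(294,219),(320,223)): print(np.round(onplane(m,u,v,.036)[:2]*1000,1))
im,d,m=cam('wrist'); save(im,'w5.png')
for c in('orange','green'): print(c,tongue(im,d,m,c,(.38,.68,.19,.3)))
E
```

```text
11.6 [0.5132 0.2362 0.1184] yaw 95.7 F [ 0.2 -0.4  0. ] w 0.0552 gf 0.0
[ 406.7 -200.4]
[ 441.4 -201.1]
[ 442.  -245.8]
[ 404.8 -244.3]
[ 426.2 -248.1]
orange ((513.7057495117188, 232.8685302734375), (35.10432052612305, 34.49987030029297), 6.988193988800049)
green ((593.6759643554688, 240.452880859375), (35.82265853881836, 32.83498764038086), 5.591623306274414)
```

servo_tool([
  {"tx": 0, "ty": 0, "tz": -3.5, "yaw": 0, "claw": 5.5},
  {"tx": 0, "ty": 0, "tz": -3.5, "yaw": 0, "claw": 5.5},
  {"tx": 0, "ty": 0, "tz": -1.5, "yaw": 0, "claw": 5.5},
  {"tx": 0, "ty": 0, "tz": -0.5, "yaw": 0, "claw": 5.5},
  {"tx": 0, "ty": 0, "tz": 0, "yaw": 0, "claw": 5.5},
  {"tx": 0, "ty": 0, "tz": 0, "yaw": 0, "claw": 3},
  {"tx": 0, "ty": 0, "tz": 0, "yaw": 0, "claw": 3},
  {"tx": 0, "ty": 0, "tz": 0, "yaw": 0, "claw": 3},
  {"tx": 0, "ty": 0, "tz": 0, "yaw": 0, "claw": 3},
], newtons=40)

```text
time_s: 12.55
position: [0.5147, 0.2358, 0.0313]
tool_rot: [[-0.098, 0.995, 0.003], [0.995, 0.098, 0.0], [-0.0, 0.003, -1.0]]
ft_force: [-1.1, -2.0, 6.9]
grip_width: 0.035
gripper_force: 40.6
```

servo_tool([
  {"tx": 0, "ty": 0, "tz": 0.3, "yaw": 0, "claw": 3},
  {"tx": 0.1, "ty": -1, "tz": 0, "yaw": 0, "claw": 3},
  {"tx": 0.2, "ty": -2, "tz": 0, "yaw": 0, "claw": 3},
  {"tx": 0.2, "ty": -2, "tz": 0, "yaw": 0, "claw": 3},
  {"tx": 0.2, "ty": -2, "tz": 0, "yaw": 0, "claw": 3},
  {"tx": 0, "ty": 0, "tz": 1, "yaw": 0, "claw": 3},
  {"tx": 0, "ty": 0, "tz": 3, "yaw": 0, "claw": 3},
  {"tx": 0, "ty": 0, "tz": 3, "yaw": 0, "claw": 3},
  {"tx": 0, "ty": 0, "tz": 0, "yaw": 0, "claw": 3},
])

```text
time_s: 13.45
position: [0.5226, 0.1665, 0.1069]
tool_rot: [[-0.098, 0.995, 0.007], [0.995, 0.098, 0.001], [0.0, 0.008, -1.0]]
ft_force: [0.1, 0.1, -1.3]
grip_width: 0.035
gripper_force: 40.1
```

servo_tool([
  {"tx": -0.2, "ty": -3.5, "tz": 0, "yaw": -0.6, "claw": 3},
  {"tx": -0.2, "ty": -4.5, "tz": 0, "yaw": -0.8, "claw": 3},
  {"tx": -0.2, "ty": -4.5, "tz": 0, "yaw": -0.8, "claw": 3},
  {"tx": -0.2, "ty": -4.5, "tz": 0, "yaw": -0.8, "claw": 3},
  {"tx": -0.2, "ty": -4.5, "tz": 0, "yaw": -0.8, "claw": 3},
  {"tx": -0.2, "ty": -4.5, "tz": 0, "yaw": -0.8, "claw": 3},
  {"tx": -0.2, "ty": -4.5, "tz": 0, "yaw": -0.8, "claw": 3},
  {"tx": -0.2, "ty": -4.5, "tz": 0, "yaw": -0.6, "claw": 3},
  {"tx": -0.2, "ty": -3, "tz": -1, "yaw": -0.6, "claw": 3},
  {"tx": 0, "ty": -1, "tz": -2, "yaw": 0, "claw": 3},
  {"tx": 0, "ty": 0, "tz": -2, "yaw": 0, "claw": 3},
  {"tx": 0, "ty": 0, "tz": -1.8, "yaw": 0, "claw": 3},
  {"tx": 0, "ty": 0, "tz": 0, "yaw": 0, "claw": 3},
  {"tx": 0, "ty": 0, "tz": 0, "yaw": 0, "claw": 3},
])

```text
time_s: 14.85
position: [0.503, -0.2237, 0.0349]
tool_rot: [[0.017, 1.0, -0.001], [1.0, -0.017, 0.0], [0.0, -0.001, -1.0]]
ft_force: [0.1, -0.3, -0.9]
grip_width: 0.0347
gripper_force: 39.9
```

servo_tool([
  {"tx": 0.1, "ty": 0, "tz": -0.25, "yaw": 0, "claw": 3},
  {"tx": 0, "ty": 0, "tz": 0, "yaw": 0, "claw": 3},
  {"tx": 0, "ty": 0, "tz": -0.05, "yaw": 0, "claw": 5},
  {"tx": 0, "ty": 0, "tz": 0, "yaw": 0, "claw": 5},
  {"tx": 0, "ty": 0, "tz": 0.1, "yaw": 0, "claw": 5},
  {"tx": 0, "ty": 1.5, "tz": 0.1, "yaw": 0, "claw": 5},
  {"tx": 0.1, "ty": 2.2, "tz": 0, "yaw": 0, "claw": 5},
  {"tx": 0, "ty": 1, "tz": 0, "yaw": 0, "claw": 5},
  {"tx": 0, "ty": 0, "tz": 0, "yaw": 0, "claw": 3},
  {"tx": 0, "ty": 0, "tz": 0, "yaw": 0, "claw": 3},
  {"tx": 0, "ty": 0, "tz": 0, "yaw": 0, "claw": 3},
  {"tx": 0, "ty": 0, "tz": 0, "yaw": 0, "claw": 3},
], newtons=30)

```text
time_s: 16.05
position: [0.5052, -0.1775, 0.0341]
tool_rot: [[0.018, 1.0, 0.001], [1.0, -0.018, -0.0], [-0.0, 0.001, -1.0]]
ft_force: [0.3, 2.7, 5.3]
grip_width: 0.035
gripper_force: 30.7
```

servo_tool([
  {"tx": 0, "ty": -1, "tz": 0, "yaw": 0, "claw": 3},
  {"tx": -0.05, "ty": -1.5, "tz": 0, "yaw": 0, "claw": 3},
  {"tx": -0.05, "ty": -1.5, "tz": 0, "yaw": 0, "claw": 3},
  {"tx": 0, "ty": -0.6, "tz": 0, "yaw": 0, "claw": 3},
  {"tx": 0, "ty": 0, "tz": 0, "yaw": 0, "claw": 3},
])

```text
time_s: 16.55
position: [0.504, -0.2239, 0.0341]
tool_rot: [[0.019, 1.0, 0.001], [1.0, -0.019, -0.0], [-0.0, 0.001, -1.0]]
ft_force: [-0.5, 0.7, 5.4]
grip_width: 0.0354
gripper_force: 30.8
```

servo_tool([
  {"tx": 0, "ty": -0.3, "tz": 0, "yaw": 0, "claw": 3},
  {"tx": 0, "ty": -0.2, "tz": 0, "yaw": 0, "claw": 3},
  {"tx": 0, "ty": -0.1, "tz": 0, "yaw": 0, "claw": 3},
  {"tx": 0, "ty": 0, "tz": 0, "yaw": 0, "claw": 3},
])

```text
time_s: 16.95
position: [0.5038, -0.2245, 0.034]
tool_rot: [[0.018, 1.0, -0.001], [1.0, -0.018, 0.008], [0.008, -0.001, -1.0]]
ft_force: [4.5, 25.8, 13.7]
grip_width: 0.0352
gripper_force: 31.9
```

servo_tool([
  {"tx": 0, "ty": 0.5, "tz": 0, "yaw": 0, "claw": 3},
  {"tx": 0, "ty": 0, "tz": 0, "yaw": 0, "claw": 5},
  {"tx": 0, "ty": 0, "tz": 0, "yaw": 0, "claw": 5},
  {"tx": 0, "ty": 0, "tz": 4, "yaw": 0, "claw": 5},
  {"tx": 0, "ty": 1, "tz": 4.5, "yaw": 0, "claw": 5},
  {"tx": 0, "ty": 4.5, "tz": 0, "yaw": 0, "claw": 5.5},
  {"tx": 0, "ty": 4.5, "tz": 0, "yaw": 0.7, "claw": 5.5},
  {"tx": 0, "ty": 4.5, "tz": 0, "yaw": 0.7, "claw": 5.5},
  {"tx": 0, "ty": 4.5, "tz": 0, "yaw": 0.7, "claw": 5.5},
  {"tx": 0, "ty": 4.5, "tz": 0, "yaw": 0.7, "claw": 5.5},
  {"tx": 1, "ty": 4.5, "tz": 0, "yaw": 0.7, "claw": 5.5},
  {"tx": 2, "ty": 4.5, "tz": 0, "yaw": 0.7, "claw": 5.5},
  {"tx": 2, "ty": 4.5, "tz": 0, "yaw": 0.7, "claw": 5.5},
  {"tx": 2, "ty": 4.5, "tz": 0, "yaw": 0.7, "claw": 5.5},
  {"tx": 2, "ty": 4.3, "tz": 0, "yaw": 0.7, "claw": 5.5},
  {"tx": 0, "ty": 0, "tz": 0, "yaw": 0, "claw": 5.5},
  {"tx": 0, "ty": 0, "tz": 0, "yaw": 0, "claw": 5.5},
])

```text
time_s: 18.65
position: [0.594, 0.2341, 0.118]
tool_rot: [[-0.093, 0.996, -0.001], [0.996, 0.093, -0.001], [-0.001, -0.001, -1.0]]
ft_force: [0.3, -0.3, -0.4]
grip_width: 0.0547
gripper_force: 0.0
```

```bash
python3 - <<'E'
from h import *
st(); im,d,m=cam('wrist'); save(im,'w6.png')
print(tongue(im,d,m,'green',(.5,.68,.17,.3)))
for s in ('scene',):
    a,b,c=cam(s); save(a,s+'6.png'); np.savez('pics/'+s+'6',im=a,d=b,**{k:np.array(v) for k,v in c.items()})
E
```

```text
18.65 [0.594  0.2341 0.118 ] yaw 95.4 F [ 0.3 -0.3 -0.4] w 0.0547 gf 0.0
((594.26171875, 241.10264587402344), (34.921348571777344, 33.90275192260742), 5.227828502655029)
```

View pics/scene6.png

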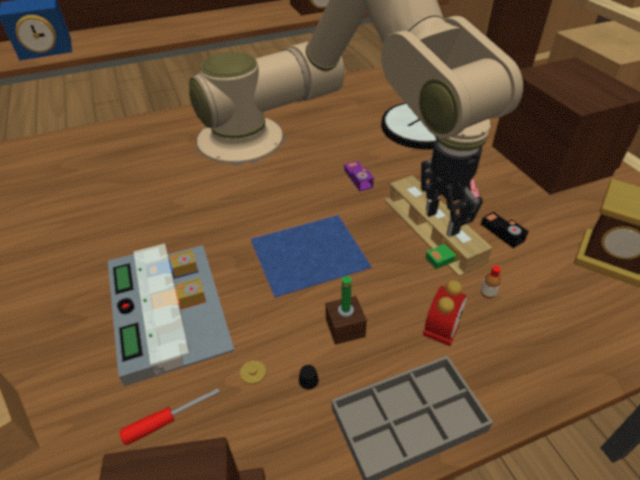

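Blue (185,262) and orange (190,292) are in their bays. Green is still racked at (441,256).

servo_tool([
  {"tx": 0, "ty": 0.9, "tz": -3, "yaw": 0, "claw": 5.5},
  {"tx": 0, "ty": 0, "tz": -3.5, "yaw": 0, "claw": 5.5},
  {"tx": 0, "ty": 0, "tz": -1.5, "yaw": 0, "claw": 5.5},
  {"tx": 0, "ty": 0, "tz": -0.9, "yaw": 0, "claw": 5.5},
  {"tx": 0, "ty": 0, "tz": 0, "yaw": 0, "claw": 5.5},
  {"tx": 0, "ty": 0, "tz": 0, "yaw": 0, "claw": 3},
  {"tx": 0, "ty": 0, "tz": 0, "yaw": 0, "claw": 3},
  {"tx": 0, "ty": 0, "tz": 0, "yaw": 0, "claw": 3},
  {"tx": 0, "ty": 0, "tz": 0, "yaw": 0, "claw": 3},
], newtons=40)

```text
time_s: 19.65
position: [0.5947, 0.2428, 0.0313]
tool_rot: [[-0.092, 0.996, 0.003], [0.996, 0.092, -0.0], [-0.0, 0.003, -1.0]]
ft_force: [-0.5, -3.1, 6.8]
grip_width: 0.0349
gripper_force: 41.6
```

servo_tool([
  {"tx": 0, "ty": 0, "tz": 0.3, "yaw": 0, "claw": 3},
  {"tx": 0.1, "ty": -1, "tz": 0, "yaw": 0, "claw": 3},
  {"tx": 0.2, "ty": -2, "tz": 0, "yaw": 0, "claw": 3},
  {"tx": 0.2, "ty": -2, "tz": 0, "yaw": 0, "claw": 3},
  {"tx": 0.2, "ty": -2, "tz": 0, "yaw": 0, "claw": 3},
  {"tx": 0, "ty": 0, "tz": 1, "yaw": 0, "claw": 3},
  {"tx": 0, "ty": 0, "tz": 3, "yaw": 0, "claw": 3},
  {"tx": 0, "ty": 0, "tz": 3, "yaw": 0, "claw": 3},
  {"tx": 0, "ty": 0, "tz": 0, "yaw": 0, "claw": 3},
])

```text
time_s: 20.55
position: [0.6027, 0.1735, 0.1074]
tool_rot: [[-0.093, 0.996, 0.008], [0.996, 0.093, 0.001], [0.0, 0.008, -1.0]]
ft_force: [0.1, 0.3, -0.3]
grip_width: 0.0352
gripper_force: 40.8
```

servo_tool([
  {"tx": -2, "ty": -2, "tz": 0, "yaw": -0.5, "claw": 3},
  {"tx": -3, "ty": -3, "tz": 0, "yaw": -0.7, "claw": 3},
  {"tx": -1, "ty": -4.5, "tz": 0, "yaw": -0.8, "claw": 3},
  {"tx": 0, "ty": -4.5, "tz": 0, "yaw": -0.8, "claw": 3},
  {"tx": 0, "ty": -4.5, "tz": 0, "yaw": -0.8, "claw": 3},
  {"tx": 0, "ty": -4.5, "tz": 0, "yaw": -0.8, "claw": 3},
  {"tx": 0, "ty": -4.5, "tz": 0, "yaw": -0.8, "claw": 3},
  {"tx": 1, "ty": -4.5, "tz": 0, "yaw": -0.6, "claw": 3},
  {"tx": 2, "ty": -4, "tz": 0, "yaw": -0.5, "claw": 3},
  {"tx": 1.1, "ty": -2.8, "tz": -1, "yaw": 0, "claw": 3},
  {"tx": 0, "ty": -1, "tz": -2, "yaw": 0, "claw": 3},
  {"tx": 0, "ty": 0, "tz": -2, "yaw": 0, "claw": 3},
  {"tx": 0, "ty": 0, "tz": -1.8, "yaw": 0, "claw": 3},
  {"tx": 0, "ty": 0, "tz": 0, "yaw": 0, "claw": 3},
  {"tx": 0, "ty": 0, "tz": 0, "yaw": 0, "claw": 3},
])

```text
time_s: 22.05
position: [0.5819, -0.2247, 0.0348]
tool_rot: [[0.017, 1.0, -0.001], [1.0, -0.017, 0.0], [0.0, -0.001, -1.0]]
ft_force: [-0.4, 0.1, -1.1]
grip_width: 0.035
gripper_force: 41.7
```

Adjust x by 2 mm, then the same release, regrasp and push.

servo_tool([
  {"tx": 0.2, "ty": 0, "tz": -0.25, "yaw": 0, "claw": 3},
  {"tx": 0, "ty": 0, "tz": 0, "yaw": 0, "claw": 3},
  {"tx": 0, "ty": 0, "tz": -0.05, "yaw": 0, "claw": 5},
  {"tx": 0, "ty": 0, "tz": 0, "yaw": 0, "claw": 5},
  {"tx": 0, "ty": 0, "tz": 0.1, "yaw": 0, "claw": 5},
  {"tx": 0, "ty": 1.5, "tz": 0.1, "yaw": 0, "claw": 5},
  {"tx": 0.1, "ty": 2.2, "tz": 0, "yaw": 0, "claw": 5},
  {"tx": 0, "ty": 1, "tz": 0, "yaw": 0, "claw": 5},
  {"tx": 0, "ty": 0, "tz": 0, "yaw": 0, "claw": 3},
  {"tx": 0, "ty": 0, "tz": 0, "yaw": 0, "claw": 3},
  {"tx": 0, "ty": 0, "tz": 0, "yaw": 0, "claw": 3},
  {"tx": 0, "ty": 0, "tz": 0, "yaw": 0, "claw": 3},
], newtons=30)

```text
time_s: 23.25
position: [0.5852, -0.1785, 0.0341]
tool_rot: [[0.018, 1.0, 0.001], [1.0, -0.018, -0.0], [-0.0, 0.001, -1.0]]
ft_force: [0.6, 2.6, 5.3]
grip_width: 0.0353
gripper_force: 31.0
```

servo_tool([
  {"tx": 0, "ty": -1, "tz": 0, "yaw": 0, "claw": 3},
  {"tx": -0.05, "ty": -1.5, "tz": 0, "yaw": 0, "claw": 3},
  {"tx": -0.05, "ty": -1.5, "tz": 0, "yaw": 0, "claw": 3},
  {"tx": 0, "ty": -0.6, "tz": 0, "yaw": 0, "claw": 3},
  {"tx": 0, "ty": 0, "tz": 0, "yaw": 0, "claw": 3},
])

```text
time_s: 23.75
position: [0.584, -0.2266, 0.0341]
tool_rot: [[0.019, 1.0, 0.001], [1.0, -0.019, -0.002], [-0.002, 0.001, -1.0]]
ft_force: [-0.3, -2.4, 4.4]
grip_width: 0.0359
gripper_force: 31.0
```

servo_tool([
  {"tx": 0, "ty": -0.3, "tz": 0, "yaw": 0, "claw": 3},
  {"tx": 0, "ty": -0.2, "tz": 0, "yaw": 0, "claw": 3},
  {"tx": 0, "ty": -0.1, "tz": 0, "yaw": 0, "claw": 3},
  {"tx": 0, "ty": 0, "tz": 0, "yaw": 0, "claw": 3},
])

```text
time_s: 24.15
position: [0.5839, -0.227, 0.0341]
tool_rot: [[0.017, 1.0, -0.001], [1.0, -0.017, 0.006], [0.006, -0.001, -1.0]]
ft_force: [1.2, 20.7, 10.9]
grip_width: 0.0352
gripper_force: 31.8
```

servo_tool([
  {"tx": 0, "ty": 0.5, "tz": 0, "yaw": 0, "claw": 3},
  {"tx": 0, "ty": 0, "tz": 0, "yaw": 0, "claw": 5},
  {"tx": 0, "ty": 0, "tz": 0, "yaw": 0, "claw": 5},
  {"tx": 0, "ty": 0, "tz": 4, "yaw": 0, "claw": 5},
  {"tx": -1, "ty": -0.5, "tz": 4.5, "yaw": 0, "claw": 5},
  {"tx": -2, "ty": -0.5, "tz": 4.5, "yaw": 0, "claw": 5},
  {"tx": -2, "ty": -1, "tz": 4, "yaw": 0, "claw": 5},
  {"tx": -2, "ty": -1, "tz": 3, "yaw": 0, "claw": 5},
  {"tx": 0, "ty": 0, "tz": 0, "yaw": 0, "claw": 5},
  {"tx": 0, "ty": 0, "tz": 0, "yaw": 0, "claw": 5},
])

```text
time_s: 25.15
position: [0.5137, -0.2556, 0.2337]
tool_rot: [[0.019, 1.0, 0.0], [1.0, -0.019, -0.0], [-0.0, 0.0, -1.0]]
ft_force: [0.0, 0.3, -0.8]
grip_width: 0.05
gripper_force: 0.0
```

```bash
python3 - <<'E'
from h import *
st(); im,d,m=cam('wrist'); save(im,'w7.png'); np.savez('pics/w7',im=im,d=d,**{k:np.array(v) for k,v in m.items()})
# brass tops: cloud at z .036 in front of bridge, gold colour
h=cv2.cvtColor(im,cv2.COLOR_RGB2HSV); k=cv2.inRange(h,np.array((17,90,60)),np.array((32,255,255)))
P=cloud(m,d); k[(P[...,2]<.028)|(P[...,2]>.05)]=0
for c in cv2.findContours(k,0,1)[0]:
    if cv2.contourArea(c)>400:
        W=np.array([onplane(m,u,v,.036)[:2] for u,v in c[:,0]],np.float32)*1000; print(cv2.boundingRect(c),cv2.minAreaRect(W))
for n in('scene','side'):
    a,b,c=cam(n); save(a,n+'7.png'); np.savez('pics/'+n+'7',im=a,d=b,**{k:np.array(v) for k,v in c.items()})
    Q=cloud(c,b); g=mask(a,'green')>0; g&=(Q[...,2]>.04)&(Q[...,0]>.6)&(Q[...,1]>-.1)&(Q[...,1]<.1)
    u,v=np.nonzero(g)[::-1]; print(n,len(u)); 
    mid=[]
    for z in(.07,.09,.11):
        r=np.unique(v)
        # ray of handle centreline: per row mid column, match nearest depth z
        kk=g&(abs(Q[...,2]-z)<.006); vv,uu=np.nonzero(kk)
        o,dr=ray(c,uu.mean(),vv.mean()); mid.append((o,dr)); print(z,np.round(Q[kk].mean(0),4),np.round(onplane(c,uu.mean(),vv.mean(),Q[kk][:,2].mean()),4))
E
```

```text
25.15 [ 0.5137 -0.2556  0.2337] yaw 88.9 F [ 0.   0.3 -0.8] w 0.05 gf 0.0
(580, 370, 60, 53) ((827.1055297851562, -463.6702880859375), (70.3416976928711, 44.133575439453125), 49.417747497558594)
(291, 154, 40, 51) ((503.0313720703125, -224.79592895507812), (44.74449920654297, 34.76115036010742), 89.17949676513672)
(201, 154, 45, 51) ((424.6891174316406, -223.23150634765625), (44.71417236328125, 37.269039154052734), 88.85651397705078)
(378, 153, 43, 50) ((582.2518310546875, -225.20838928222656), (43.75566482543945, 36.29074478149414), 88.80087280273438)
scene 218
0.07 [0.6748 0.009  0.0701] [0.6748 0.009  0.0701]
0.09 [0.6751 0.0093 0.0901] [0.6751 0.0093 0.0901]
0.11 [0.6754 0.0091 0.11  ] [0.6754 0.0091 0.11  ]
side 143
0.07 [0.667  0.0157 0.0709] [0.667  0.0157 0.0709]
0.09 [0.6669 0.0162 0.0903] [0.6669 0.0162 0.0903]
0.11 [0.6672 0.0161 0.1105] [0.6672 0.0161 0.1105]
```

View pics/w7.png

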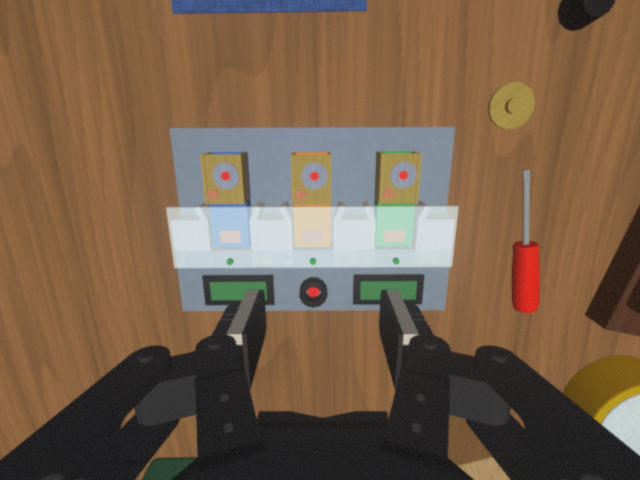

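All three brasses are home at (224,180), (311,179) and (399,178), square and against the stops. The calculated error is about 2 mm. Next is the stylus.

servo_tool([
  {"tx": 2, "ty": 3.8, "tz": 0, "yaw": 0, "claw": 4},
  {"tx": 2, "ty": 3.8, "tz": 0, "yaw": 0, "claw": 4},
  {"tx": 2, "ty": 3.8, "tz": 0, "yaw": 0, "claw": 4},
  {"tx": 2, "ty": 3.8, "tz": 0, "yaw": 0, "claw": 4},
  {"tx": 2, "ty": 3.8, "tz": 0, "yaw": 0, "claw": 4},
  {"tx": 2, "ty": 3.8, "tz": 0, "yaw": 0, "claw": 4},
  {"tx": 2, "ty": 3.8, "tz": 0, "yaw": 0, "claw": 4},
  {"tx": 1.5, "ty": 0, "tz": -2.3, "yaw": 0, "claw": 4},
  {"tx": 0, "ty": 0, "tz": 0, "yaw": 0, "claw": 4},
  {"tx": 0, "ty": 0, "tz": 0, "yaw": 0, "claw": 4},
])

```text
time_s: 26.3
position: [0.6686, 0.011, 0.2095]
tool_rot: [[0.017, 1.0, -0.003], [1.0, -0.017, 0.0], [0.0, -0.003, -1.0]]
ft_force: [0.2, 0.0, 0.5]
grip_width: 0.0399
gripper_force: 0.0
```

```bash
python3 - <<'E'
from h import *
st(); L=np.load('pics/wrist0.npz'); m0={k:L[k] for k in('fovy','cx','cy','T')}
def top(im,m):
    h=cv2.cvtColor(im,cv2.COLOR_RGB2HSV); g=mask(im,'green'); cs=cv2.findContours(g,0,1)[0]; c=max(cs,key=cv2.contourArea); return cv2.boundingRect(c)
print(top(L['im'],m0)); print('w0 top',onplane(m0,489,224,.129),'collar',onplane(m0,454,203,.054))
im,d,m=cam('wrist'); save(im,'w8.png'); P=cloud(m,d); g=mask(im,'green')>0; print(top(im,m))
k=g&(P[...,2]>.124)&(P[...,2]<.135); vv,uu=np.nonzero(k); print(k.sum(),uu.mean(),vv.mean(),np.median(P[k],0),onplane(m,(uu.min()+uu.max())/2,(vv.min()+vv.max())/2,.129))
E
```

```text
26.3 [0.6686 0.011  0.2095] yaw 89.0 F [0.2 0.  0.5] w 0.0399 gf 0.0
(479, 213, 22, 21)
w0 top [0.66684491 0.00961654 0.129     ] collar [0.66864476 0.00936922 0.054     ]
(312, 246, 25, 24)
451 323.9157427937916 257.390243902439 [0.66833714 0.01020353 0.12811246] [0.66836027 0.01047147 0.129     ]
```

View pics/w8.png

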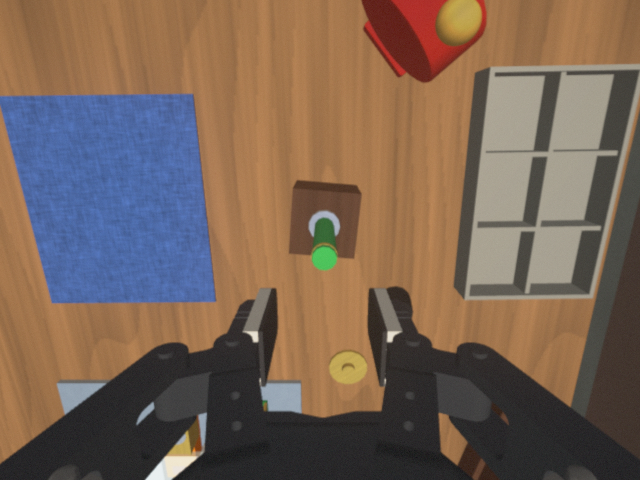

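Stylus top is at (324,258), which puts it at (0.668, 0.010), directly under the TCP.

servo_tool([
  {"tx": 0, "ty": 0, "tz": -4, "yaw": 0, "claw": 4},
  {"tx": 0, "ty": 0, "tz": -4, "yaw": 0, "claw": 4},
  {"tx": 0, "ty": 0, "tz": -2.8, "yaw": 0, "claw": 4},
  {"tx": 0, "ty": 0, "tz": 0, "yaw": 0, "claw": 4},
  {"tx": 0, "ty": 0, "tz": 0, "yaw": 0, "claw": 1},
  {"tx": 0, "ty": 0, "tz": 0, "yaw": 0, "claw": 1},
  {"tx": 0, "ty": 0, "tz": 0, "yaw": 0, "claw": 1},
  {"tx": 0, "ty": 0, "tz": 0, "yaw": 0, "claw": 1},
  {"tx": 0, "ty": 0, "tz": 0, "yaw": 0, "claw": 1},
  {"tx": 0, "ty": 0, "tz": 0, "yaw": 0, "claw": 1},
], newtons=50)

```text
time_s: 27.35
position: [0.6699, 0.0106, 0.1055]
tool_rot: [[0.018, 1.0, 0.004], [1.0, -0.018, -0.001], [-0.001, 0.004, -1.0]]
ft_force: [0.2, -0.6, 7.9]
grip_width: 0.0147
gripper_force: 49.3
```

servo_tool([
  {"tx": 0, "ty": 0, "tz": 1, "yaw": 0, "claw": 1},
  {"tx": 0, "ty": 0, "tz": 4, "yaw": 0, "claw": 1},
  {"tx": 0, "ty": 0, "tz": 4, "yaw": 0, "claw": 1},
  {"tx": -1.8, "ty": -3.6, "tz": 0, "yaw": 0, "claw": 1},
  {"tx": -2, "ty": -4, "tz": 0, "yaw": 0, "claw": 1},
  {"tx": -2, "ty": -4, "tz": 0, "yaw": 0, "claw": 1},
  {"tx": -2, "ty": -4, "tz": 0, "yaw": 0, "claw": 1},
  {"tx": -2, "ty": -4, "tz": 0, "yaw": 0, "claw": 1},
  {"tx": -2, "ty": -4, "tz": 0, "yaw": 0, "claw": 1},
  {"tx": -2, "ty": -4, "tz": 0, "yaw": 0, "claw": 1},
  {"tx": -2, "ty": -4, "tz": 0, "yaw": 0, "claw": 1},
  {"tx": -1, "ty": -3, "tz": -2, "yaw": 0, "claw": 1},
  {"tx": 0, "ty": 0, "tz": -1, "yaw": 0, "claw": 1},
  {"tx": 0, "ty": 0, "tz": 0, "yaw": 0, "claw": 1},
  {"tx": 0, "ty": 0, "tz": 0, "yaw": 0, "claw": 1},
])

```text
time_s: 28.85
position: [0.5015, -0.3342, 0.1636]
tool_rot: [[0.016, 1.0, 0.001], [1.0, -0.016, -0.0], [-0.0, 0.001, -1.0]]
ft_force: [-0.1, 0.4, -0.1]
grip_width: 0.0147
gripper_force: 48.8
```

```bash
python3 - <<'E'
from h import *
st(); im,d,m=cam('wrist'); save(im,'w9.png'); np.savez('pics/w9',im=im,d=d,**{k:np.array(v) for k,v in m.items()})
a,b,c=cam('scene'); save(cv2.resize(a[210:410,60:300],None,fx=2.5,fy=2.5),'s9.png'); np.savez('pics/s9',im=a,d=b,**{k:np.array(v) for k,v in c.items()})
E
```

```text
28.85 [ 0.5015 -0.3342  0.1636] yaw 89.1 F [-0.1  0.4 -0.1] w 0.0147 gf 48.8
```

View pics/s9.png

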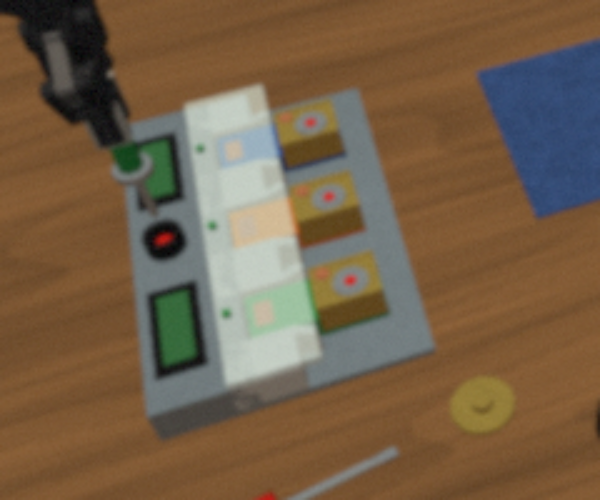

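View pics/w9.png

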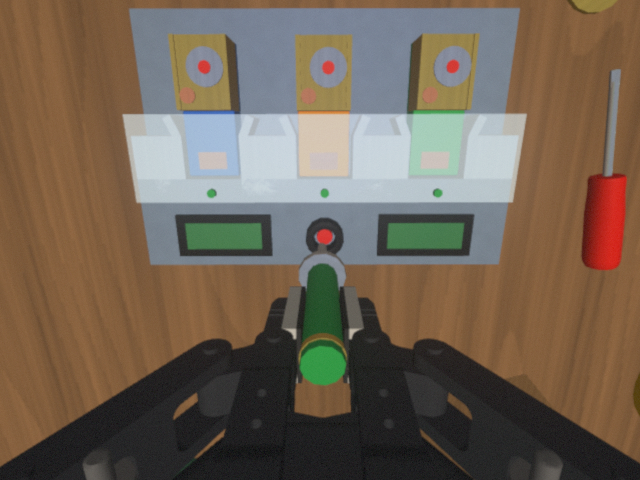

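```bash
python3 - <<'E'
from h import *
for n,pts in (('w9',((323,245,.0625),(324,236.5,.036),(324,236,.044))),('s9',((121.6,295.6,.0625),(125.5,306,.044),(125.3,305.8,.038)))):
    L=np.load(f'pics/{n}.npz'); m={k:L[k] for k in('fovy','cx','cy','T')}
    for p in pts: print(n,p,np.round(onplane(m,*p),4))
L=np.load('pics/w9.npz'); im=L['im'].astype(int); k=((im[...,0]>150)&(im[...,1]<90)&(im[...,2]<90))[215:250,305:345]; v,u=np.nonzero(k); print(u.min()+305,u.max()+305,v.min()+215,v.max()+215)
print(env.camera_model('wrist')['T'])
E
```

```text
w9 (323, 245, 0.0625) [ 0.501  -0.3336  0.0625]
w9 (324, 236.5, 0.036) [ 0.5019 -0.3358  0.036 ]
w9 (324, 236, 0.044) [ 0.5018 -0.333   0.044 ]
s9 (121.6, 295.6, 0.0625) [ 0.5019 -0.3324  0.0625]
s9 (125.5, 306, 0.044) [ 0.5105 -0.3322  0.044 ]
s9 (125.3, 305.8, 0.038) [ 0.5042 -0.3337  0.038 ]
317 331 229 243
[[ 0.99983831 -0.01776472 -0.00278775  0.50155386]
 [-0.01779227 -0.95485274 -0.29654624 -0.25908773]
 [ 0.00260617  0.29654789 -0.95501443  0.28665463]
 [ 0.          0.          0.          1.        ]]
```

servo_tool([
  {"tx": 0.05, "ty": -0.15, "tz": -1, "yaw": 0, "claw": 1},
  {"tx": 0, "ty": 0, "tz": -1, "yaw": 0, "claw": 1},
  {"tx": 0, "ty": 0, "tz": -0.4, "yaw": 0, "claw": 1},
  {"tx": 0, "ty": 0, "tz": 0, "yaw": 0, "claw": 1},
])

```text
time_s: 29.35
position: [0.5013, -0.3361, 0.1379]
tool_rot: [[0.017, 1.0, -0.001], [1.0, -0.017, 0.001], [0.001, -0.001, -1.0]]
ft_force: [1.0, -0.2, 0.3]
grip_width: 0.0149
gripper_force: 48.8
```

servo_tool([
  {"tx": 0, "ty": 0, "tz": -0.2, "yaw": 0, "claw": 1},
  {"tx": 0, "ty": 0, "tz": -0.2, "yaw": 0, "claw": 1},
  {"tx": 0, "ty": 0, "tz": -0.2, "yaw": 0, "claw": 1},
  {"tx": 0, "ty": 0, "tz": 0, "yaw": 0, "claw": 1},
  {"tx": 0, "ty": 0, "tz": 0, "yaw": 0, "claw": 1},
])

```text
time_s: 29.85
position: [0.5016, -0.3366, 0.1331]
tool_rot: [[0.018, 1.0, 0.0], [1.0, -0.018, -0.0], [-0.0, 0.0, -1.0]]
ft_force: [0.1, 1.4, 3.2]
grip_width: 0.0145
gripper_force: 49.0
```

servo_tool([
  {"tx": 0, "ty": 0.1, "tz": -0.2, "yaw": 0, "claw": 1},
  {"tx": 0, "ty": 0, "tz": -0.15, "yaw": 0, "claw": 1},
  {"tx": 0, "ty": 0, "tz": 0, "yaw": 0, "claw": 1},
  {"tx": 0, "ty": 0, "tz": 0, "yaw": 0, "claw": 1},
  {"tx": 0, "ty": 0, "tz": 0, "yaw": 0, "claw": 1},
])

```text
time_s: 30.35
position: [0.5019, -0.3364, 0.1318]
tool_rot: [[0.017, 1.0, 0.003], [1.0, -0.017, -0.004], [-0.004, 0.003, -1.0]]
ft_force: [-3.1, 0.2, 16.9]
grip_width: 0.0151
gripper_force: 51.1
```

servo_tool([
  {"tx": 0, "ty": 0, "tz": 1, "yaw": 0, "claw": 1},
  {"tx": 0, "ty": 0, "tz": 3, "yaw": 0, "claw": 1},
  {"tx": 0, "ty": 0, "tz": 3, "yaw": 0, "claw": 1},
  {"tx": 1.8, "ty": 3.6, "tz": 0, "yaw": 0, "claw": 1},
  {"tx": 2, "ty": 4, "tz": 0, "yaw": 0, "claw": 1},
  {"tx": 2, "ty": 4, "tz": 0, "yaw": 0, "claw": 1},
  {"tx": 2, "ty": 4, "tz": 0, "yaw": 0, "claw": 1},
  {"tx": 2, "ty": 4, "tz": 0, "yaw": 0, "claw": 1},
  {"tx": 2, "ty": 4, "tz": 0, "yaw": 0, "claw": 1},
  {"tx": 2, "ty": 4, "tz": 0, "yaw": 0, "claw": 1},
  {"tx": 2, "ty": 4, "tz": 0, "yaw": 0, "claw": 1},
  {"tx": 1, "ty": 3, "tz": 0, "yaw": 0, "claw": 1},
  {"tx": 0, "ty": 0, "tz": 0, "yaw": 0, "claw": 1},
  {"tx": 0, "ty": 0, "tz": 0, "yaw": 0, "claw": 1},
])

```text
time_s: 31.75
position: [0.6693, 0.0109, 0.1988]
tool_rot: [[0.016, 1.0, -0.001], [1.0, -0.016, -0.0], [-0.0, -0.001, -1.0]]
ft_force: [-0.0, 0.3, 0.1]
grip_width: 0.015
gripper_force: 48.9
```

```bash
python3 - <<'E'
from h import *
st()
a,b,c=cam('scene'); x=cv2.resize(a[220:350,280:420],None,fx=2.8,fy=2.8)
a2,b2,c2=cam('side'); y=cv2.resize(a2[180:310,190:330],None,fx=2.8,fy=2.8)
save(np.hstack([x,y]),'s10.png')
for n,A,B,C in(('scene',a,b,c),('side',a2,b2,c2)):
    Q=cloud(C,B); k=(Q[...,0]>.6)&(Q[...,0]<.72)&(abs(Q[...,1])<.06)&(Q[...,2]>.095)&(Q[...,2]<.135); print(n,k.sum(),np.round(np.median(Q[k],0),4) if k.any() else '')
E
```

```text
31.75 [0.6693 0.0109 0.1988] yaw 89.1 F [-0.   0.3  0.1] w 0.015 gf 48.9
scene 51 [0.6707 0.0117 0.1147]
side 48 [0.6672 0.0104 0.1171]
```

View pics/s10.png

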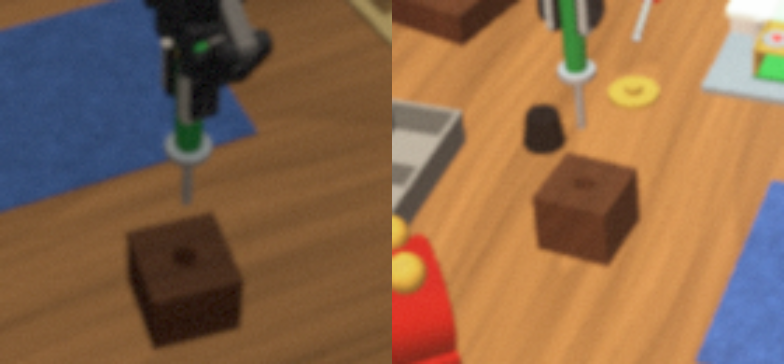

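The stylus is upright in both views, with the tip (186,200) / (582,126) above the hole (184,257) / (585,183). Lowering it now.

servo_tool([
  {"tx": 0, "ty": 0, "tz": -3, "yaw": 0, "claw": 1},
  {"tx": 0, "ty": 0, "tz": -2, "yaw": 0, "claw": 1},
  {"tx": 0, "ty": 0, "tz": -2, "yaw": 0, "claw": 1},
  {"tx": 0, "ty": 0, "tz": -1, "yaw": 0, "claw": 1},
  {"tx": 0, "ty": 0, "tz": -0.9, "yaw": 0, "claw": 1},
  {"tx": 0, "ty": 0, "tz": 0, "yaw": 0, "claw": 1},
  {"tx": 0, "ty": 0, "tz": 0, "yaw": 0, "claw": 1},
])

```text
time_s: 32.55
position: [0.6698, 0.0102, 0.1111]
tool_rot: [[0.018, 1.0, 0.001], [1.0, -0.018, -0.0], [-0.0, 0.001, -1.0]]
ft_force: [-0.1, -0.3, -0.8]
grip_width: 0.0148
gripper_force: 48.9
```

servo_tool([
  {"tx": 0, "ty": 0, "tz": -0.3, "yaw": 0, "claw": 1},
  {"tx": 0, "ty": 0, "tz": -0.2, "yaw": 0, "claw": 1},
  {"tx": 0, "ty": 0, "tz": 0, "yaw": 0, "claw": 1},
  {"tx": 0, "ty": 0, "tz": 0, "yaw": 0, "claw": 1},
])

```text
time_s: 32.95
position: [0.6696, 0.0105, 0.1056]
tool_rot: [[0.017, 1.0, 0.001], [1.0, -0.017, -0.0], [-0.0, 0.001, -1.0]]
ft_force: [-0.5, 0.4, 1.6]
grip_width: 0.0152
gripper_force: 49.1
```

servo_tool([
  {"tx": 0, "ty": 0, "tz": 0, "yaw": 0, "claw": 2.5},
  {"tx": 0, "ty": 0, "tz": 0, "yaw": 0, "claw": 4},
  {"tx": 0, "ty": 0, "tz": 0, "yaw": 0, "claw": 4},
  {"tx": 0, "ty": 0, "tz": 2, "yaw": 0, "claw": 4},
  {"tx": 0, "ty": 0, "tz": 4, "yaw": 0, "claw": 4},
  {"tx": 0, "ty": 0, "tz": 4, "yaw": 0, "claw": 4},
  {"tx": -3, "ty": 0, "tz": 3, "yaw": 0, "claw": 4},
  {"tx": -4, "ty": 0, "tz": 0, "yaw": 0, "claw": 4},
  {"tx": -4, "ty": 0, "tz": 0, "yaw": 0, "claw": 4},
  {"tx": 0, "ty": 0, "tz": 0, "yaw": 0, "claw": 4},
  {"tx": 0, "ty": 0, "tz": 0, "yaw": 0, "claw": 4},
])

```text
time_s: 34.05
position: [0.5593, 0.0105, 0.236]
tool_rot: [[0.018, 1.0, 0.001], [1.0, -0.018, -0.0], [-0.0, 0.001, -1.0]]
ft_force: [0.7, 0.1, -0.3]
grip_width: 0.0401
gripper_force: 0.0
```

```bash
python3 - <<'E'
from h import *
st()
a,b,c=cam('scene'); save(a,'s11.png')
Q=cloud(c,b);g=(mask(a,'green')>0)&(Q[...,2]>.05)&(Q[...,0]>.6)&(abs(Q[...,1])<.1);P=Q[g]
for z in(.07,.09,.11): print(np.round(P[abs(P[:,2]-z)<.006].mean(0),4))
print(P[:,2].max())
E
```

```text
34.05 [0.5593 0.0105 0.236 ] yaw 89.0 F [ 0.7  0.1 -0.3] w 0.0401 gf 0.0
[0.6755 0.0093 0.07  ]
[0.6753 0.0093 0.0905]
[0.6751 0.009  0.11  ]
0.1314935614106476
```

View pics/s11.png

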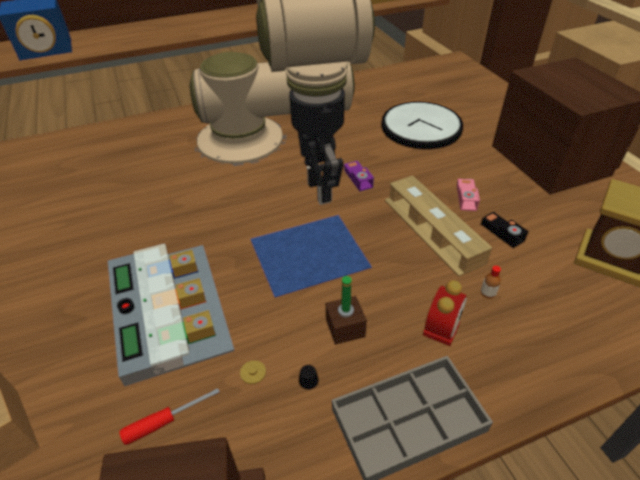

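All three sleds are home at (185,262), (190,292) and (199,325). The stylus is upright in its stand at (346,300), and the bystanders have not moved.

```bash
python3 -c "
from rig import env
print(env.close_job())"
```

```text
the job is handed in; nothing more can be done
None
```

The job is handed in: all three sleds (blue, orange, green) are home in their bays to within about 2 mm, the start button was pressed to a hard stop with the stylus, and the stylus is back upright in its stand with nothing else moved; the hand-in returned no verdict.

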